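Bring a dental cast under the surveyor's rod

TASK

Raise the surveyor's spindle clear of the teeth, slide the model table with its plaster cast across the platform (never lifting or tipping it) until the middle of the palate is under the rod, then lower the spindle gently until the tip of the rod rests on the palate, and let go. Leave the spare cast, the jar and the wax knife where they are.

Things in the scene. Friction and masses are not known exactly. Their poses are not given: they have to be found in the camera images.
- surveyor: Dental surveyor, fixed on the desk. Origin: underside of its platform; z up, x from the operator's side towards the column. The platform is a flat polished light metal plate with a dark edge, x -130 to +125 mm, y -100 to +100 mm, top 14 mm above the desk; the model table slides on it. A column of radius 10 mm (foot 22 mm) stands at x +100 mm, 239 mm high; its collar's clamp screw reaches x +147 mm.
- bearing (a point): Centre of the spindle bearing's underside, 160 mm above the desk, on the vertical spindle axis, 15 mm in x from the surveyor's origin. The bearing (radius 12 mm) reaches up to 205 mm; a fixed arm 20 mm wide, 171 to 195 mm up, holds it from the column side. An upright gripper pushing the table home may touch it: lean the gripper back about 25 degrees when pushing.
- head (a point): Centre of the spindle's knurled steel head, a cylinder 30 mm in diameter, from 15 mm below to 14 mm above this point, on top of the spindle (12 mm thick); z up. Free all round and above: grip it at its sides from above, or press on its top. 183 mm above the rod's tip, so 228 to 298 mm above the desk.
- spindle: Vertical spindle sliding up and down in its bearing, with a thin analysing rod (5 mm in diameter, 28 mm long) in a chuck (14 mm) at its lower end. Origin: the rod's rounded tip, on the axis; z up. The tip can be 45 (fully lowered) to 115 mm above the desk; it starts low, barring the cast's way. A friction brake of about 4 N holds it wherever it is left; no unlocking: lift or press its head.
- model_table: Loose model table with an upper dental cast of ivory plaster clamped on it; one rigid piece, 0.4 to 0.9 kg, on the platform. Origin: centre of the underside of its round dark steel base (radius 45 mm, upright rim 14 mm high, then bevelled to 18 mm); z up, x towards the front teeth. Above it a narrow neck, then a plate of radius 38 mm from 33 to 42 mm up. Push it low, at the rim of the base.
- palate (a point): Middle of the cast's palate, on its surface and on the table's axis, 54 mm above the table's underside (68 mm above the desk), 16 mm below the tips of the teeth. The palate is flat, about 29 mm wide here between the rows of teeth. The rear corners of the cast reach 44 mm from the axis; a clamp screw on the front-teeth side, just below this height, 52 mm.
- lower_cast: Bystander: spare lower dental cast, horseshoe of ivory plaster, about 60 x 62 mm, 28 mm high, on the desk to the left of the surveyor (+y). Origin at its underside. Leave it alone.
- jar: Bystander: small amber glass jar with a black lid, 42 mm in diameter, 62 mm high, on the desk to the right of the surveyor (-y). Origin at its underside. Leave it alone.
- wax_knife: Bystander: wax knife with a wooden handle, about 160 mm long, 12 mm high, lying on the desk to the left of the spare cast. Origin between handle and blade, on the desk; x towards the blade. Leave it alone.
Things that resemble listed ones, but are neither listed nor needed, are in the scene too. Of the things that look like the model_table, the largest one is meant.

How it is judged:
On the way, in this order (a step that is already met when the one before it is completed fails the run):
1. the spindle is raised until the rod's tip is clear above the teeth (height (world z) of spindle above 0.088 m), for 0.2 s.
2. the model table stands on the platform, at rest, with the middle of the palate under the raised rod (within 10 mm sideways) (horizontal distance between spindle and palate below 0.01 m and height (world z) of spindle above 0.085 m and linear speed of model_table below 0.01 m/s), for 0.2 s.
At the end, for the whole second after the job is handed in: The rod's tip rests on the cast's palate: at most 10 mm sideways from the middle of the palate and at most 1.5 mm above its surface; the model table stands upright on the platform and everything is at rest (horizontal distance between spindle and palate below 0.01 m and z of spindle in the frame of model_table between 0.0515 and 0.0555 m and z of model_table in the frame of surveyor below 0.017 m and angle between model_table's own z axis and vertical below 0.05 rad and linear speed of model_table below 0.01 m/s and linear speed of spindle below 0.005 m/s); the robot touches nothing.
It fails at once if the model table is lifted off the platform or tipped (z of model_table in the frame of surveyor above 0.022 m or angle between model_table's own z axis and vertical above 0.15 rad or height (world z) of model_table below 0.01 m).
It fails at once if the rod is driven hard against the cast (more than 30 N) (contact force between spindle and model_table above 30 N).
It fails at once if the spare cast, the jar or the wax knife is moved by more than 20 mm (distance of any of lower_cast, jar, wax_knife from where it was at the start of the episode above 0.02 m).
It also fails if it takes over 58 s, if anything falls off the work surface, if the arm or the gripper's body presses on something with over 40 N, if the wrist force passes 120 N, or if a joint passes its speed limit or range.

ROBOT

A 6-joint arm with a two-finger parallel gripper is mounted at the origin on the work surface. World frame = base frame: x ahead of the robot, y to its left, z up, the work surface at z = 0. Lengths are in m, angles in rad, forces in N, time in s.
With the tool pointing down it reaches from about 0.3 to 0.875 m from the base axis. Payload 6.4 kg.
Tool frame: the origin (TCP) lies at the very end of the fingers, on their centre line; the grasp point (between the pads) lies 19 mm behind it; z points along the fingers, y is the direction in which the jaws open and shut (so a half turn about z gives the same grasp; the last joint's range is limited). The gripper opens to 85 mm and grips with 20 to 120 N. Pads are 22 mm wide; open, the fingers measure 114 mm over their backs; the gripper's body (76 mm by 85 mm) begins 54 mm behind the grasp point. The pads swing forward as they close: fully open they stand 13 mm farther back than shut.
Start: joints at [1.002, 0.181, 1.607, -0, 1.354, -0.206], TCP at [0.204, 0.538, 0.209] pointing down, gripper open.
Joint ranges: [-2.99, 2.99], [-0.89, 2.07], [0.3, 2.58], [-1.14, 4.28], [0, 2.63], [-3.12, 3.12]. Speed limits (rad/s): [2.57, 2.57, 3.01, 3.14, 3.14, 3.14].

INTERFACE

Orientations are given as a 3x3 rotation matrix whose columns are the frame's x, y, z axes.
In Python, from rig import get_state, camera, get_calibration, close_job, spot_in, silhouettes, place_of gives the robot as it stands.
- The arm moves only by the tool play_rows, never from a script. Its argument "steps" is text: rows parted by semicolons, each of 5 numbers parted by spaces: the shift along the world's x, y, z in mm, then the turn about the world's z in rad, then the finger opening in mm, from 0 to 85.4. A call has 1 to 12 rows; each row is the pose to reach, as a shift and turn from the pose commanded when the call began; what a row does not reach only later rows make up. A row lasts 1/12 s, in which the tool goes at most 41.7 mm and 7.16 degrees, less where a joint would pass 70% of its speed; a pose out of reach is approached as far as the arm can. A call with a gripper value outside its range is refused whole. The fingers move at their own pace and stop on an object; "newtons" is the grip in N (left out, the last holds). Time passes only in rows, so rows that repeat a pose let the fingers close. It gives the time, the measured TCP pose, the force and the opening at its end, in the units of the state.
- get_state(): the state, without advancing time (a new reading comes with each control period).
- camera(name): name is "scene" or "top"; returns (picture, depth): 400x640x3 uint8, red, green, blue; 400x640 float32, m along the optical axis (not along the pixel's ray), 0 where there is no reading.
- get_calibration(name): a dict with "intrinsics" (3x3 intrinsics, pixels), "R" (3x3) and "t" (3): a world point X has camera coordinates R X + t. Camera axes: x right, y down, z forward; pixel columns grow to the right and rows downward; lengths in m; the calibration is good to about 2 mm. A picture is of the moment at which its call begins. get_calibration takes no time and is no camera call.
- close_job(): hands the job in, once; it reports no verdict.
Trained networks look in the newest picture that a camera, given by its name, has taken for a name from the list of things; names that differ only in an ending like _2 or _b are one class to them, and where a whole thing is asked for, a point or a joint stands for the part that bears it (a point fixed in the world has none). Each returns a list of dicts, best first, with "confidence" (0 to 1); they miss things now and then, are a little off and sometimes report something else, mostly with a low value. They report only what shows in the picture. A call takes as long as a camera call. They do not tell look-alikes from the thing itself.
- spot_in(target, camera): "box" ([left, top, right, bottom] in pixels, round what is visible of it).
- silhouettes(target, camera): "mask" (400x640 bool, what is visible of it) and "box" ([left, top, right, bottom] in pixels, round what is visible of it).
- place_of(target, camera): "location" ([row, column] in pixels: a listed point, or the origin of a listed thing).
The state is a dict: "time_s": time; "joint_positions": joint angles; "qd": joint speeds; "tau": joint torques, N m; "eef_pos": TCP position; "eef_rot": TCP orientation; "wrist_force": force on the tool from outside, world axes, zero at the start; "ft_torque": the same for the moment, N m; "gripper_width": opening from 0.0 (shut) to 1.0 (fully open).
Only numpy, scipy, OpenCV 4.12 (cv2) and the standard library are available. Lean on these libraries where they do the work, as an engineer would, in place of code of your own. Each camera call takes 0.05 s, during which the arm holds its last target.

## Working session

There is one attempt and no reset: what is moved stays moved. The work goes in short steps, Python scripts to look and compute and a tool call to move; the robot and the scene stay as the last step left them, time stands still between calls to the robot, and variables do not carry over. Pictures are saved under pics/ and viewed, and the job is handed in when it is done.

Besides the shell and the picture viewer there is one more tool, called as name(argument=value, ...) on one line, values as JSON. play_rows: Moves the arm, as the interface text tells. Its arguments: {"type":"object","properties":{"steps":{"type":"string"},"newtons":{"type":"number"}},"required":["steps"]}

```bash
mkdir -p pics; ls
python3 - <<'E'
from rig import *
import cv2,numpy as np
s=get_state(); print(s)
for n in ("scene","top"):
    p,d=camera(n); cv2.imwrite(f"pics/{n}0.png",p[:,:,::-1]); np.save(f"pics/{n}0.npy",d)
    c=get_calibration(n); print(n,c)
    for t in ("surveyor","head","spindle","model_table","palate","bearing","lower_cast","jar"):
        r=place_of(t,n); print(t,[(np.round(x["location"],1).tolist(),round(x["confidence"],2)) for x in r[:4]])
E
```

```text
pics
{'time_s': 0.0, 'joint_positions': array([ 1.00171434e+00,  1.81506054e-01,  1.60803045e+00, -4.35543180e-06,
        1.35381399e+00, -2.06275764e-01]), 'qd': array([ 3.28018515e-05, -9.41264805e-04, -4.22670413e-04,  1.31176372e-03,
       -1.20789655e-03, -7.80163404e-04]), 'tau': array([ 5.10268765e-04, -4.44880700e+01, -3.51330793e+01, -3.57475319e-04,
        9.25602304e-03, -2.16441572e-05]), 'eef_pos': array([0.20370683, 0.53706146, 0.20849303]), 'eef_rot': array([[-9.34904747e-01,  3.54897483e-01, -9.43643212e-04],
       [ 3.54898559e-01,  9.34903638e-01, -1.48308679e-03],
       [ 3.55871703e-04, -1.72144250e-03, -9.99998455e-01]]), 'wrist_force': array([-0.38254154,  0.14879457, -0.38998947]), 'ft_torque': array([0.02649183, 0.00245858, 0.00387193]), 'gripper_width': 1.0011213553703464}
scene {'intrinsics': array([[364.40046903,   0.        , 318.83923025],
       [  0.        , 364.40046903, 203.85881531],
       [  0.        ,   0.        ,   1.        ]]), 'R': array([[-0.74106754,  0.67109069,  0.0213585 ],
       [ 0.46113108,  0.5318211 , -0.71029884],
       [-
[... 583 characters left out ...]
        , 461.83183884, 202.95835273],
       [  0.        ,   0.        ,   1.        ]]), 'R': array([[-0.01058122, -0.99990425, -0.00891842],
       [-0.99533248,  0.01138758, -0.09583093],
       [ 0.09592332,  0.00786279, -0.99535767]]), 't': array([0.12702293, 0.59286745, 1.06581697])}
surveyor [([190.5, 339.0], 0.88), ([173.6, 336.6], 0.24)]
head [([164.3, 342.4], 0.53)]
spindle [([178.0, 335.1], 0.74)]
model_table [([283.1, 291.7], 0.97), ([223.2, 337.2], 0.58), ([291.4, 371.7], 0.55), ([192.7, 271.3], 0.48)]
palate [([225.1, 341.2], 0.69), ([284.2, 285.7], 0.69)]
bearing [([173.6, 338.9], 0.79), ([181.6, 340.8], 0.67)]
lower_cast [([194.2, 271.2], 0.82)]
jar [([161.5, 412.4], 0.82)]
```

Run:
```python
import cv2
a=cv2.imread("pics/scene0.png")[140:340,190:440]; cv2.imwrite("pics/sc.png",cv2.resize(a,None,fx=3,fy=3,interpolation=cv2.INTER_CUBIC)[:600])
a=cv2.imread("pics/top0.png")[110:320,230:450]; cv2.imwrite("pics/tc.png",cv2.resize(a,None,fx=2.8,fy=2.8,interpolation=cv2.INTER_CUBIC))
```

```text
(no output)
```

View pics/sc.png

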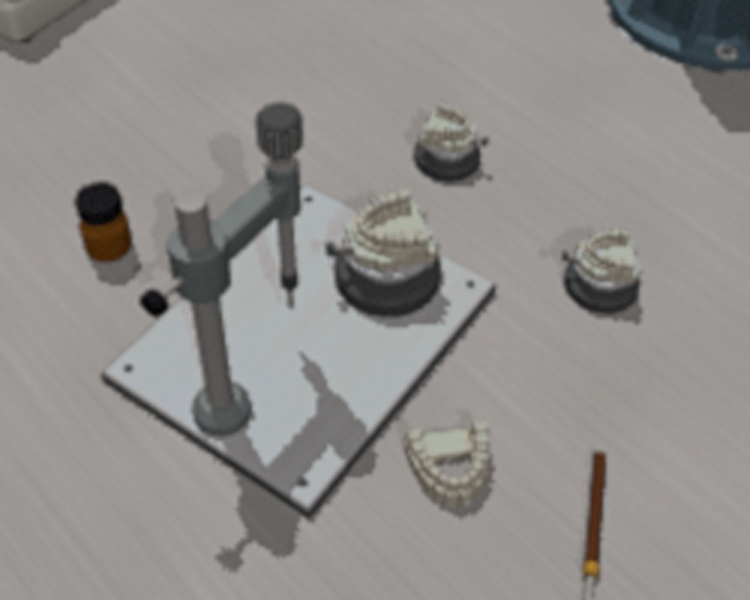

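View pics/tc.png

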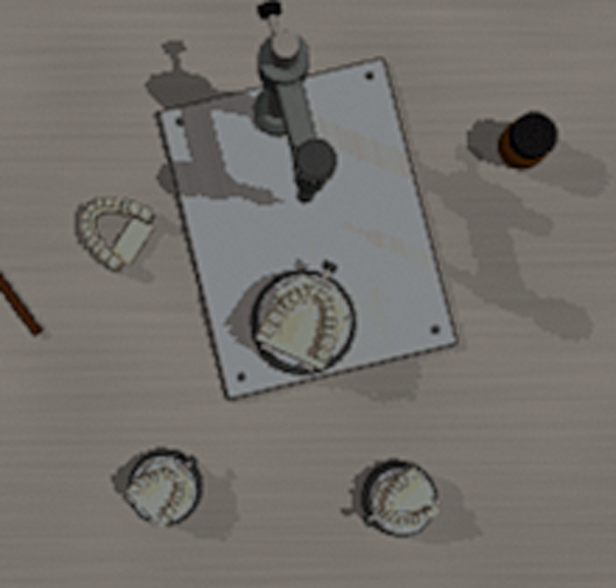

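View pics/scene0.png

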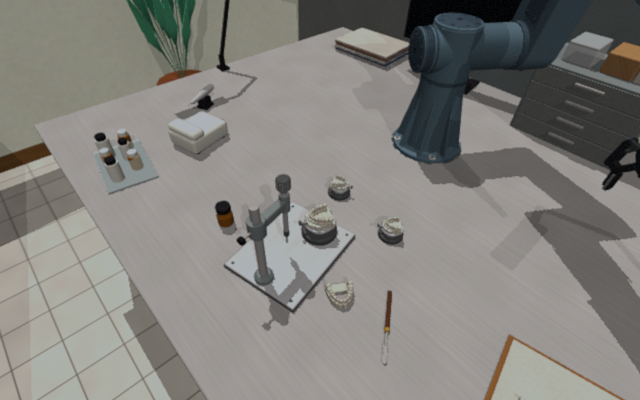

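The model_table candidates in the top view are at about (339,225), on the platform, and at (288,285) and (374,290), both smaller and on the desk. The one on the platform is the largest (90 mm base), so it is the one meant. In the crop its front-teeth side and clamp screw face the column. Next I measure the platform, the head and the table.

```bash
cat > h.py <<'E'
import numpy as np,cv2
from rig import *
def cal(n):
    c=get_calibration(n); return c["intrinsics"],c["R"],c["t"]
def cloud(n,d):
    K,R,t=cal(n); v,u=np.mgrid[:400,:640]
    X=np.stack([(u-K[0,2])/K[0,0]*d,(v-K[1,2])/K[1,1]*d,d],-1)
    W=(X-t)@R; W[d==0]=np.nan; return W
def onplane(n,uv,z):
    K,R,t=cal(n); uv=np.atleast_2d(uv).astype(float)
    r=np.c_[(uv[:,0]-K[0,2])/K[0,0],(uv[:,1]-K[1,2])/K[1,1],np.ones(len(uv))]@R
    c=-R.T@t; s=(z-c[2])/r[:,2]; return c+s[:,None]*r
def proj(n,X):
    K,R,t=cal(n); p=np.atleast_2d(X)@R.T+t; p=p@K.T; return p[:,:2]/p[:,2:]
def circ(P):
    A=np.c_[2*P,np.ones(len(P))]; s=np.linalg.lstsq(A,(P**2).sum(1),rcond=None)[0]
    return s[:2],np.sqrt(s[2]+s[0]**2+s[1]**2)
E
python3 - <<'E'
from h import *
c=np.array([[157,113],[383,58],[457,342],[230,398]])/2.8+[230,110]
P=onplane("top",c,0.014)[:,:2]; print("corners",P.round(4).tolist())
L=[np.linalg.norm(P[i]-P[(i+1)%4]) for i in range(4)];print(np.round(L,4))
for n in("top","scene"):
    d=np.load(f"pics/{n}0.npy"); W=cloud(n,d)
    x,y,z=W[...,0],W[...,1],W[...,2]
    reg=(x>.3)&(x<.8)&(y>-.25)&(y<.35)
    pl=reg&(abs(z-.014)<.003); print(n,"platform z med",np.nanmedian(z[pl]),pl.sum())
    hd=reg&(z>.215)&(z<.32); print("high pts",hd.sum())
    Q=W[hd]
    top=Q[:,2].max(); print("zmax",top)
    k,lab=cv2.connectedComponents(hd.astype(np.uint8))
    for i in range(1,k):
        q=W[lab==i]
        if len(q)>15:
            tp=q[q[:,2]>q[:,2].max()-.006]
            print(i,len(q),"z",q[:,2].min().round(4),q[:,2].max().round(4),"mean",q.mean(0).round(4),"top mean",tp.mean(0).round(4),len(tp),"ext",(np.ptp(tp,axis=0)).round(4))
    np.save(f"pics/W{n}.npy",W)
E
```

```text
corners [[0.7249, 0.1873], [0.7711, -0.0098], [0.5236, -0.0674], [0.4782, 0.1264]]
[0.2024 0.2542 0.1991 0.2542]
top platform z med 0.014152406324383447 6230
high pts 326
zmax 0.25294603479363637
1 104 z 0.2155 0.2421 mean [0.724  0.0831 0.2358] top mean [0.7256 0.083  0.2392] 78 ext [0.0183 0.0175 0.0054]
2 222 z 0.2257 0.2529 mean [0.6419 0.0639 0.2462] top mean [0.643  0.0629 0.2489] 136 ext [0.0271 0.0251 0.006 ]
scene platform z med 0.015657225846615077 4526
high pts 435
zmax 0.2527064573847864
1 263 z 0.2232 0.2527 mean [0.646  0.0705 0.2425] top mean [0.6436 0.067  0.2499] 124 ext [0.029  0.0282 0.0059]
2 172 z 0.215 0.2424 mean [0.7269 0.0879 0.2325] top mean [0.7253 0.0855 0.2403] 82 ext [0.0197 0.0188 0.0059]
```

Run:
```python
from h import *
for n in("top","scene"):
    p,d=camera(n)
    for r in silhouettes("model_table",n)[:3]:
        print(n,r["box"],round(r["confidence"],2),r["mask"].sum())
        b=r["box"]
        if n=="top" and abs((b[0]+b[2])/2-339)<15:
            np.save("pics/mt.npy",r["mask"])
W=np.load("pics/Wtop.npy"); Ws=np.load("pics/Wscene.npy")
for nm,w in(("top",W),("scene",Ws)):
    x,y,z=w[...,0],w[...,1],w[...,2]
    near=np.hypot(x-.535,y-.04)<.085
    for lo,hi in((.019,.034),(.045,.058),(.06,.075),(.075,.09)):
        q=w[near&(z>lo)&(z<hi)]
        c,r=circ(q[:,:2]) if len(q)>5 else (np.zeros(2),0)
        print(nm,lo,len(q),"min",q.min(0).round(4),"max",q.max(0).round(4),"c",c.round(4),round(r,4))
# rim fit: dark pixels in the top picture
img=cv2.imread("pics/top0.png"); 
P=onplane("top",[[338.75,224.8]],.028); print("ring centre guess",P)
for cx,cy,zz in((P[0,0],P[0,1],.014),(P[0,0],P[0,1],.028)):
    a=np.linspace(0,2*np.pi,120); uv=proj("top",np.c_[cx+.045*np.cos(a),cy+.045*np.sin(a),np.full(120,zz)])
    print(zz,uv.min(0),uv.max(0))
    im=cv2.resize(img[170:280,270:410],None,fx=5,fy=5,interpolation=cv2.INTER_CUBIC)
    cv2.polylines(im,[(((uv-[270,170]+.5)*5)).astype(np.int32)],True,(0,0,255) if zz<.02 else (0,255,0),1)
    cv2.imwrite(f"pics/ring{int(zz*1000)}.png",im)
```

```text
top [275.0, 268.8, 299.2, 297.7] 0.98 556
top [359.6, 275.4, 386.9, 301.7] 0.89 562
top [316.2, 200.5, 356.5, 244.4] 0.86 1186
scene [328.3, 175.3, 349.6, 197.6] 0.96 440
scene [301.6, 203.0, 338.0, 245.8] 0.89 1175
scene [378.3, 215.2, 403.5, 244.3] 0.64 580
top 0.019 254 min [ 0.4968 -0.0362  0.019 ] max [0.6184 0.1188 0.034 ] c [0.5477 0.0549] 0.0477
top 0.045 113 min [0.5055 0.0265 0.0517] max [0.5796 0.1026 0.058 ] c [0.5435 0.0638] 0.0352
top 0.06 548 min [0.5031 0.0296 0.06  ] max [0.5924 0.1028 0.075 ] c [0.5456 0.0625] 0.0267
top 0.075 203 min [0.5096 0.0395 0.075 ] max [0.5684 0.1005 0.0898] c [0.5373 0.067 ] 0.0253
scene 0.019 298 min [ 0.5052 -0.0426  0.019 ] max [0.6067 0.1206 0.034 ] c [0.5333 0.0501] 0.0555
scene 0.045 64 min [0.5075 0.0417 0.052 ] max [0.5876 0.1042 0.058 ] c [0.5405 0.0626] 0.0381
scene 0.06 372 min [0.5004 0.0319 0.06  ] max [0.589 0.104 0.075] c [0.5461 0.0669] 0.0291
scene 0.075 251 min [0.5088 0.0419 0.075 ] max [0.5684 0.1025 0.0882] c [0.5378 0.0696] 0.0251
ring centre guess [[0.54185829 0.06275566 0.028     ]]
0.014 [319.67659271 206.34140729] [357.32463723 243.97533297]
0.028 [319.69545719 205.81848018] [357.82481915 243.9311046 ]
```

View pics/ring28.png

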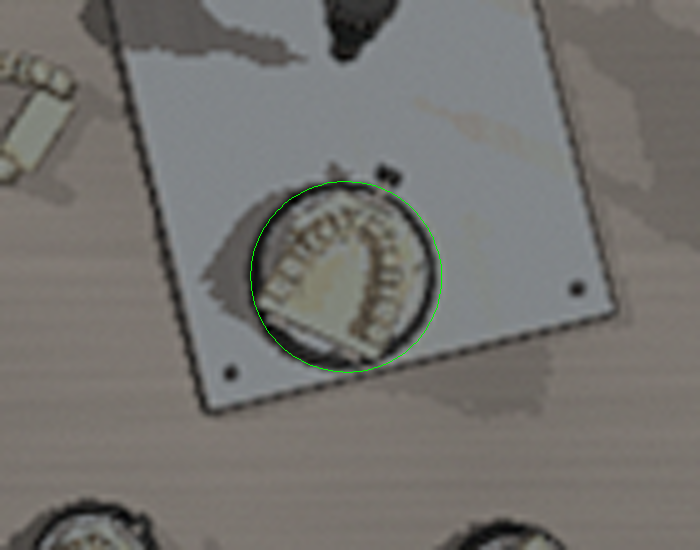

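play_rows(steps="20 -20 20 0.1 85; 50 -55 50 0.2 85; 85 -92 80 0.3 85; 115 -124 95 0.4 85; 145 -156 95 0.5 85; 175 -188 95 0.595 85; 205 -220 95 0.595 85; 235 -252 95 0.595 85; 265 -284 95 0.595 85; 295 -316 95 0.595 85; 325 -348 95 0.595 85; 350 -377 95 0.595 85", newtons=40)

```text
time_s: 2.1
eef_pos: [0.5251, 0.1922, 0.3046]
eef_rot: [[-0.973, -0.23, 0.001], [-0.23, 0.973, 0.0], [-0.001, 0.0, -1.0]]
wrist_force: [1.0, 1.0, -0.1]
gripper_width: 0.997
```

play_rows(steps="30 -32 0 0 85; 60 -64 0 0 85; 80 -86 0 0 85; 89 -96 0 0 85; 89 -96 0 0 85; 89 -96 0 0 85")

```text
time_s: 2.6
eef_pos: [0.6127, 0.0979, 0.3038]
eef_rot: [[-0.973, -0.229, -0.001], [-0.229, 0.973, 0.001], [0.001, 0.001, -1.0]]
wrist_force: [0.0, -0.1, -0.1]
gripper_width: 0.999
```

```bash
python3 - <<'E'
from h import *
s=get_state(); print(s["eef_pos"],s["wrist_force"],s["joint_positions"])
for n in("top","scene"):
    p,d=camera(n); c=(200,110) if n=="scene" else (270,90)
    cv2.imwrite(f"pics/{n}1.png",cv2.resize(p[c[1]:c[1]+150,c[0]:c[0]+150,::-1],None,fx=4,fy=4,interpolation=cv2.INTER_CUBIC))
E
python3 -c "
import cv2,numpy as np
cv2.imwrite('pics/b1.png',np.hstack([cv2.resize(cv2.imread(f'pics/{n}1.png'),(400,400)) for n in('top','scene')]))"
```

```text
[0.61268077 0.09787178 0.30381627] [ 0.03152202 -0.14852502 -0.14454446] [-3.29509324e-02  2.23109357e-01  1.36837113e+00  5.96953271e-04
  1.55144789e+00 -1.83478066e+00]
```

View pics/b1.png

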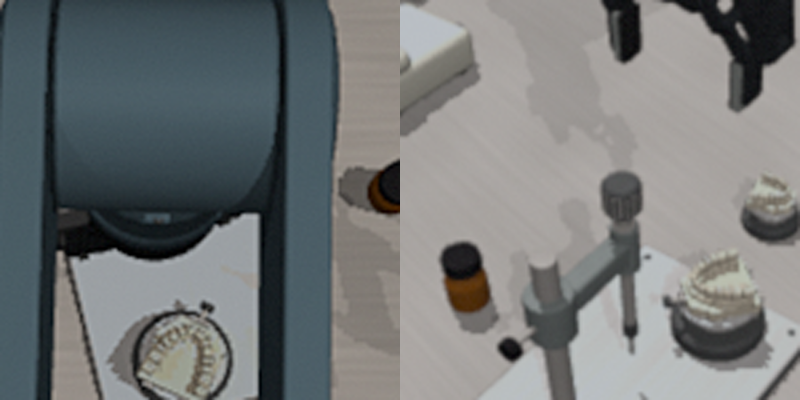

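play_rows(steps="15 -17 0 0 85; 30 -34 0 0 85; 30 -34 0 0 85; 30 -34 0 0 85; 30 -34 -15 0 85; 30 -34 -15 0 85")

```text
time_s: 3.2
eef_pos: [0.641, 0.0658, 0.2873]
eef_rot: [[-0.973, -0.232, -0.003], [-0.232, 0.973, 0.001], [0.003, 0.002, -1.0]]
wrist_force: [-0.9, -0.5, -1.0]
gripper_width: 0.991
```

Run:
```python
from h import *
s=get_state(); print(s["eef_pos"],s["wrist_force"])
p,d=camera("scene")
W=cloud("scene",d); m=np.zeros((400,640),bool); m[165:205,265:300]=1
x,y,z=W[...,0],W[...,1],W[...,2]
q=W[m&(z>.222)&(z<.253)&(abs(x-.643)<.025)&(abs(y-.065)<.025)]; 
print(len(q),q.mean(0),q[:,2].max(), circ(q[q[:,2]<.245][:,:2]))
cv2.imwrite("pics/s2.png",cv2.resize(p[110:260,200:350,::-1],None,fx=4,fy=4,interpolation=cv2.INTER_CUBIC))
```

```text
[0.64101755 0.06582458 0.28725134] [-0.89767736 -0.45800515 -1.0290001 ]
264 [0.64605702 0.07044287 0.24250657] 0.25217400027379383 (array([0.64206027, 0.06456253]), np.float64(0.014712880844050483))
```

View pics/s2.png

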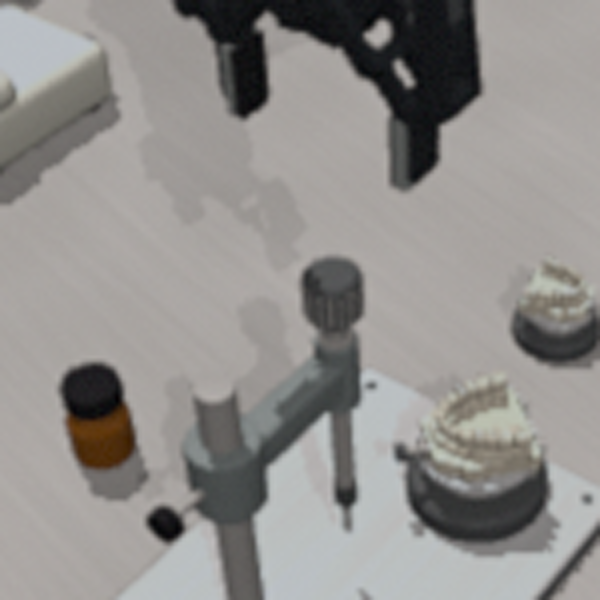

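play_rows(steps="0 0 -15 0 85; 0 0 -30 0 85; 0 0 -45 0 85; 0 0 -58 0 85; 0 0 -68 0 85; 0 0 -69 0 85; 0 0 -69 0 85")

```text
time_s: 3.83
eef_pos: [0.6425, 0.0643, 0.22]
eef_rot: [[-0.973, -0.23, -0.001], [-0.23, 0.973, 0.0], [0.001, 0.0, -1.0]]
wrist_force: [0.2, -0.5, -0.1]
gripper_width: 0.995
```

play_rows(steps="0 0 0 0 60; 0 0 0 0 45; 0 0 0 0 35; 0 0 0 0 28; 0 0 0 0 24; 0 0 0 0 24; 0 0 0 0 24; 0 0 0 0 24; 0 0 0 0 24", newtons=30)

```text
time_s: 4.58
eef_pos: [0.6431, 0.0645, 0.2207]
eef_rot: [[-0.973, -0.23, 0.001], [-0.23, 0.973, 0.001], [-0.001, 0.001, -1.0]]
wrist_force: [-0.7, 4.2, 2.1]
gripper_width: 0.317
```

play_rows(steps="0 0 2 0 24; 0 0 6 0 24; 0 0 11 0 24; 0 0 16 0 24; 0 0 21 0 24; 0 0 26 0 24; 0 0 31 0 24; 0 0 36 0 24; 0 0 41 0 24; 0 0 46 0 24; 0 0 48 0 24; 0 0 48 0 24")

```text
time_s: 5.58
eef_pos: [0.643, 0.0644, 0.2676]
eef_rot: [[-0.973, -0.23, -0.0], [-0.23, 0.973, 0.001], [0.0, 0.001, -1.0]]
wrist_force: [1.8, 4.4, -2.3]
gripper_width: 0.317
```

Run:
```python
from h import *
s=get_state(); print(s["eef_pos"],s["wrist_force"],s["gripper_width"])
p,d=camera("scene")
cv2.imwrite("pics/s3.png",cv2.resize(p[110:260,200:350,::-1],None,fx=4,fy=4,interpolation=cv2.INTER_CUBIC))
print(place_of("spindle","scene")[:2])
print(proj("scene",[[.6425,.0645,z] for z in(.054,.09,.1,.102)]))
```

```text
[0.64296742 0.06440285 0.26762462] [ 1.80265624  4.39930771 -2.30172908] 0.31701810223617044
[{'location': [230.7, 285.2], 'confidence': 0.65}]
[[286.07625253 242.22315198]
 [285.40152453 231.97770178]
 [285.20658903 229.01769138]
 [285.16719363 228.41948949]]
```

View pics/s3.png

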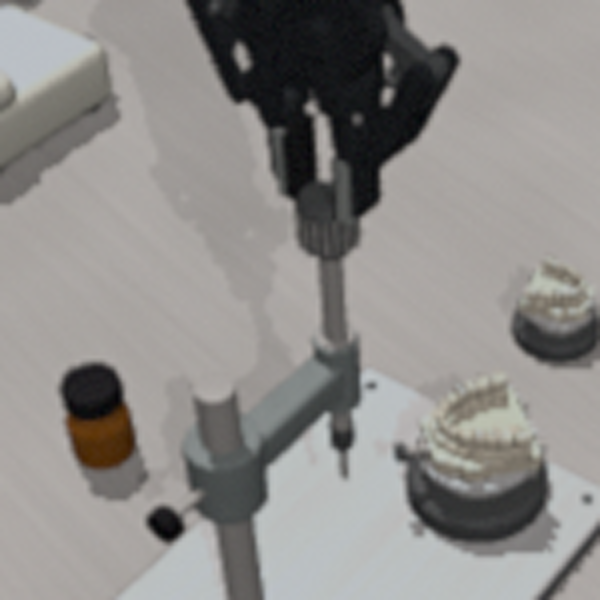

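The rod's tip is now at pixel (286,229), which puts it about 99 mm up and clear of the teeth at 84 mm. I release and rise.

play_rows(steps="0 0 0 0 35; 0 0 0 0 50; 0 0 0 0 70; 0 0 0 0 85; 0 0 0 0 85; 0 0 0 0 85; 0 0 0 0 85; 0 0 15 0 85; 0 0 35 0 85; 0 0 55 0 85; 0 0 65 0 85; 0 0 65 0 85")

```text
time_s: 6.68
eef_pos: [0.6442, 0.0638, 0.3367]
eef_rot: [[-0.973, -0.23, 0.006], [-0.23, 0.973, -0.001], [-0.005, -0.002, -1.0]]
wrist_force: [0.3, 0.2, -0.0]
gripper_width: 0.996
```

Run:
```python
from h import *
s=get_state(); print(s["eef_pos"],s["wrist_force"],s["gripper_width"])
p,d=camera("scene"); W=cloud("scene",d)
cv2.imwrite("pics/s4.png",cv2.resize(p[110:260,200:350,::-1],None,fx=4,fy=4,interpolation=cv2.INTER_CUBIC))
print(place_of("spindle","scene")[:2],place_of("head","scene")[:2])
x,y,z=W[...,0],W[...,1],W[...,2]
q=W[(z>.26)&(z<.31)&(abs(x-.643)<.022)&(abs(y-.065)<.022)]; print(len(q),q[:,2].max())
```

```text
[0.64420302 0.06383704 0.33671872] [ 0.25468485  0.18736173 -0.04432592] 0.9959101632268629
[{'location': [230.9, 287.8], 'confidence': 0.98}, {'location': [223.6, 225.9], 'confidence': 0.57}] [{'location': [163.3, 282.3], 'confidence': 0.97}, {'location': [249.9, 290.6], 'confidence': 0.43}]
293 0.2983420518340085
```

View pics/s4.png

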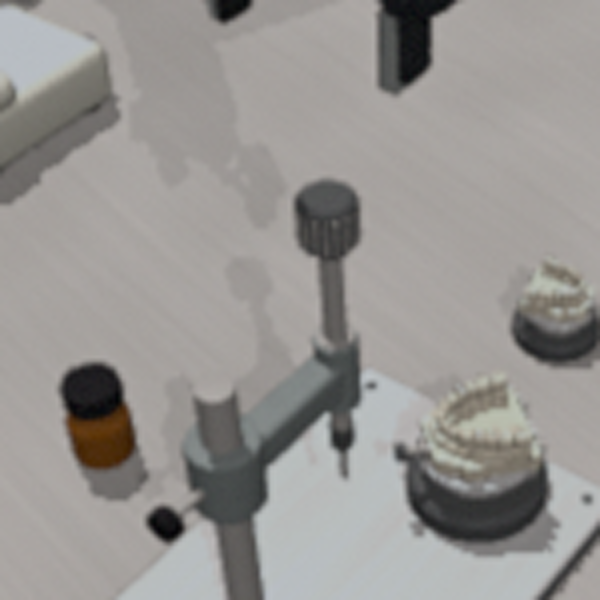

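play_rows(steps="-15 0 0 -0.12 85; -35 0 0 -0.24 85; -60 0 0 -0.36 85; -85 -1 0 -0.48 85; -110 -1 0 -0.6 85; -135 -2 0 -0.72 85; -160 -2 0 -0.84 85; -180 -3 0 -0.96 85; -200 -3 0 -1.08 85; -215 -3 0 -1.2 85; -218 -3 0 -1.32 85; -218 -3 0 -1.44 85")

```text
time_s: 7.83
eef_pos: [0.4234, 0.0611, 0.332]
eef_rot: [[-0.35, 0.937, -0.002], [0.937, 0.35, 0.0], [0.001, -0.002, -1.0]]
wrist_force: [0.3, -0.0, 0.1]
gripper_width: 0.993
```

play_rows(steps="0 0 -20 -0.12 85; 0 0 -50 -0.24 85; 0 0 -80 -0.338 85; 0 0 -110 -0.338 85; 0 0 -140 -0.338 85; 0 0 -170 -0.338 85; 0 0 -195 -0.338 85; 0 0 -205 -0.338 85; 0 0 -205 -0.338 85; 0 0 -205 -0.338 85")

```text
time_s: 8.67
eef_pos: [0.4246, 0.061, 0.1282]
eef_rot: [[-0.025, 1.0, -0.001], [1.0, 0.025, 0.0], [0.0, -0.001, -1.0]]
wrist_force: [0.2, 0.8, 0.3]
gripper_width: 0.995
```

Run:
```python
from h import *
s=get_state(); print(s["eef_pos"],s["eef_rot"][:,1],s["wrist_force"],s["gripper_width"],s["joint_positions"])
p,d=camera("scene"); np.save("pics/d5.npy",d)
cv2.imwrite("pics/s5.png",cv2.resize(p[130:280,250:450,::-1],None,fx=4,fy=4,interpolation=cv2.INTER_CUBIC))
```

```text
[0.42458358 0.06096795 0.12819031] [ 0.99968615  0.02501088 -0.00143657] [0.17831059 0.83601034 0.34621262] 0.9953459376503778 [-1.35559803e-01 -5.91433104e-02  2.03616504e+00 -3.52063630e-05
  1.16602098e+00 -1.60559287e-01]
```

View pics/s5.png

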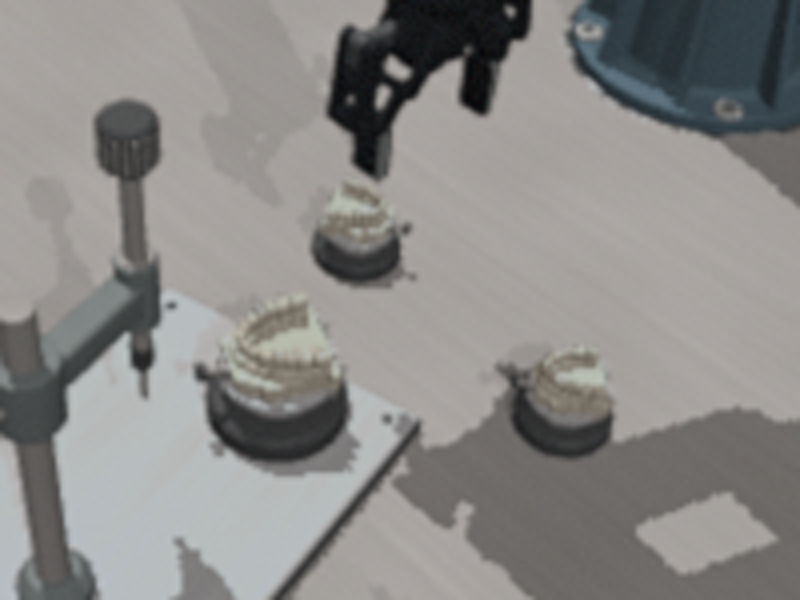

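Run:
```python
from h import *
d=np.load("pics/d5.npy"); W=cloud("scene",d); x,y,z=W[...,0],W[...,1],W[...,2]
m=(z>.11)&(z<.27)&(abs(x-.4246)<.075)&(abs(y-.061)<.06); q=W[m]-[.4246,.061,.1282]
for a in np.arange(0,.13,.005):
    k=q[(q[:,2]>=a)&(q[:,2]<a+.005)]
    if len(k): print(round(a,3),len(k),"x max/min",k[:,0].max().round(4),k[:,0].min().round(4),"y",k[:,1].min().round(4),k[:,1].max().round(4), "front y",k[k[:,0]>.02][:,1].min().round(4) if (k[:,0]>.02).any() else None,k[k[:,0]>.02][:,1].max().round(4) if (k[:,0]>.02).any() else None)
```

```text
0.035 6 x max/min 0.0486 -0.0444 y -0.0048 0.0068 front y -0.0046 0.0068
0.04 22 x max/min 0.052 -0.0503 y -0.0126 0.0124 front y -0.0049 0.0124
0.045 33 x max/min 0.0548 -0.057 y -0.0129 0.0119 front y -0.0064 0.0119
0.05 29 x max/min 0.0543 -0.049 y -0.0107 0.0124 front y -0.0035 0.0124
0.055 32 x max/min 0.056 -0.0514 y -0.0101 0.0116 front y -0.0035 0.0116
0.06 28 x max/min 0.0552 -0.0482 y -0.0128 0.0121 front y -0.0035 0.0121
0.065 37 x max/min 0.056 -0.0565 y -0.0123 0.0126 front y -0.0043 0.0126
0.07 27 x max/min 0.055 -0.0508 y -0.0128 0.0129 front y 0.0049 0.0129
0.075 23 x max/min 0.0557 -0.0545 y -0.012 0.0126 front y 0.0077 0.0126
0.08 26 x max/min 0.0693 -0.0698 y -0.0063 0.0142 front y 0.0101 0.0142
0.085 51 x max/min 0.0733 -0.0728 y -0.0108 0.0144 front y -0.0108 0.0144
0.09 90 x max/min 0.0738 -0.0739 y -0.0109 0.0173 front y -0.0104 0.0173
0.095 65 x max/min 0.0729 -0.0749 y -0.0114 0.0182 front y -0.0076 0.0182
0.1 87 x max/min 0.0725 -0.0728 y -0.0111 0.0179 front y -0.0111 0.0179
0.105 72 x max/min 0.0729 -0.0722 y -0.0121 0.0181 front y -0.0121 0.0181
0.11 74 x max/min 0.0709 -0.0694 y -0.0103 0.0188 front y -0.0103 0.0188
0.115 71 x max/min 0.0707 -0.0705 y -0.01 0.0196 front y -0.01 0.0185
0.12 71 x max/min 0.0711 -0.0703 y -0.0098 0.0206 front y -0.0098 0.0199
0.125 100 x max/min 0.0689 -0.0672 y -0.0105 0.0207 front y -0.0105 0.019
```

Run:
```python
from h import *
p=cv2.imread("pics/s5.png")
K=[.4246,.061,.1282]
for dx in(.05,-.05):
  for dz in(0,.013,.025,.035):
    u=(proj("scene",[[K[0]+dx,K[1],K[2]+dz]])[0]-[250,130]+.5)*4
    print(dx,dz,u); cv2.circle(p,tuple(int(v) for v in u),3,(0,0,255),-1)
cv2.imwrite("pics/s5b.png",cv2.resize(p[0:300,250:600],None,fx=2,fy=2))
```

```text
0.05 0 [357.87321143 224.58439056]
0.05 0.013 [359.19651301 208.20412086]
0.05 0.025 [360.44318347 192.7724169 ]
0.05 0.035 [361.50106366 179.67762194]
-0.05 0 [470.97521937 155.4127792 ]
-0.05 0.013 [473.36299174 139.2155014 ]
-0.05 0.025 [475.61003599 123.97284243]
-0.05 0.035 [477.51493297 111.05111423]
```

View pics/s5b.png

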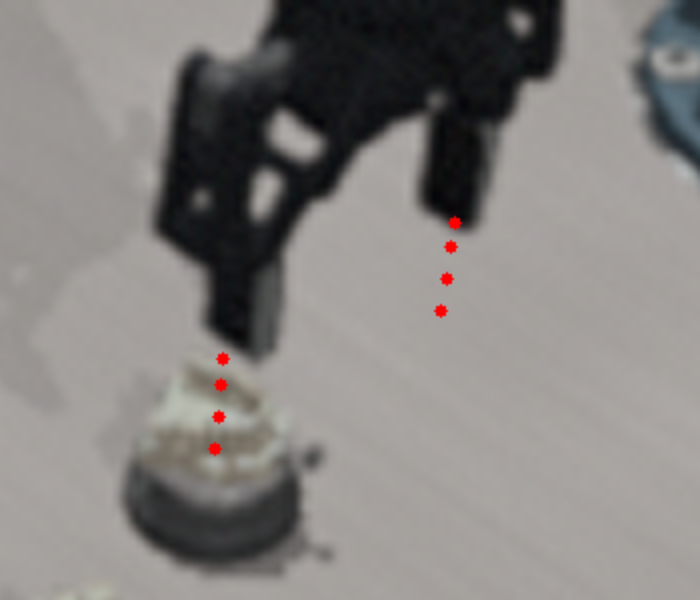

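Run:
```python
from h import *
s=get_state(); print(s["eef_pos"],s["time_s"])
p,d=camera("scene"); p2,d2=camera("top")
T=np.array(s["eef_pos"])
for n,dd in(("scene",d),("top",d2)):
    W=cloud(n,dd); q=W[np.isfinite(W[...,0])]-T
    q=q[(abs(q[:,0])<.16)&(abs(q[:,1])<.2)&(q[:,2]>.02)]
    for a in np.arange(.03,.5,.02):
        k=q[(q[:,2]>=a)&(q[:,2]<a+.02)]
        if len(k)>5: print(n,round(a,3),len(k),"x",np.percentile(k[:,0],[1,99]).round(3),"y",np.percentile(k[:,1],[1,99]).round(3))
cv2.imwrite("pics/s6.png",p[:260,200:,::-1])
cv2.imwrite("pics/t6.png",p2[:,:,::-1])
```

```text
[0.42558679 0.06084426 0.12925518] 8.7167
scene 0.03 62 x [-0.053  0.055] y [-0.012  0.013]
scene 0.05 131 x [-0.058  0.056] y [-0.012  0.012]
scene 0.07 135 x [-0.071  0.073] y [-0.012  0.015]
scene 0.09 309 x [-0.073  0.073] y [-0.011  0.018]
scene 0.11 316 x [-0.069  0.07 ] y [-0.01  0.02]
scene 0.13 272 x [-0.067  0.068] y [-0.009  0.018]
scene 0.15 244 x [-0.018  0.037] y [-0.023  0.038]
scene 0.17 306 x [-0.017  0.037] y [-0.019  0.038]
scene 0.19 325 x [-0.025  0.035] y [-0.027  0.037]
scene 0.21 310 x [-0.019  0.038] y [-0.026  0.04 ]
scene 0.23 380 x [-0.021  0.037] y [-0.023  0.039]
scene 0.25 378 x [-0.02   0.037] y [-0.023  0.039]
scene 0.27 402 x [-0.015  0.037] y [-0.023  0.038]
scene 0.29 464 x [-0.017  0.04 ] y [-0.047  0.063]
scene 0.31 700 x [-0.06   0.048] y [-0.06   0.068]
scene 0.33 1168 x [-0.099  0.052] y [-0.061  0.073]
scene 0.35 1694 x [-0.139  0.05 ] y [-0.06   0.079]
scene 0.37 1922 x [-0.153  0.04 ] y [-0.057  0.081]
scene 0.39 363 x [-0.103  0.012] y [0.045 0.074]
top 0.07 32 x [0.044 0.074] y [-0.013  0.013]
top 0.09 60 x [0.037 0.074] y [-0.017  0.014]
top 0.11 30 x [0.053 0.071] y [-0.01   0.013]
top 0.13 161 x [0.038 0.069] y [-0.012  0.013]
top 0.31 34 x [-0.082  0.04 ] y [-0.036  0.043]
top 0.33 206 x [-0.118  0.053] y [-0.059  0.054]
top 0.35 1321 x [-0.127  0.051] y [-0.063  0.065]
top 0.37 4123 x [-0.11   0.038] y [-0.061  0.061]
top 0.39 1396 x [-0.117  0.011] y [-0.058  0.063]
top 0.41 1385 x [-0.112 -0.041] y [-0.05  0.07]
top 0.43 459 x [-0.112 -0.087] y [-0.044  0.074]
```

View pics/s6.png

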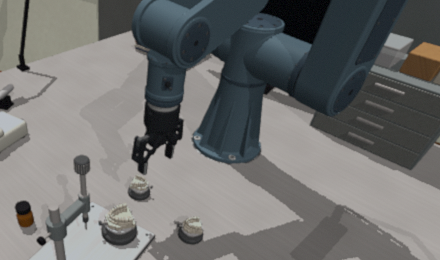

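View pics/t6.png

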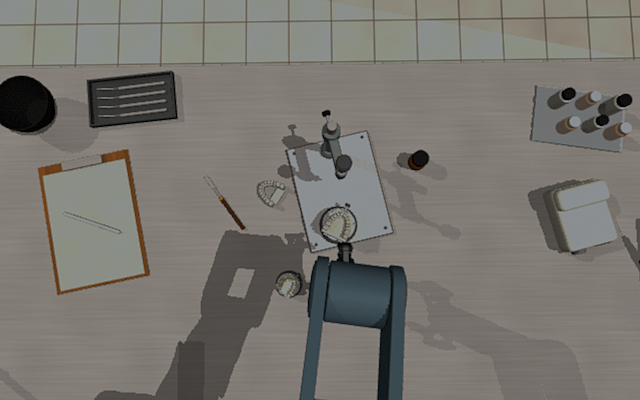

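play_rows(steps="0 0 0 0.12 60; 0 0 0 0.24 40; 0 0 0 0.36 20; 0 0 0 0.48 0; 0 0 0 0.6 0; 0 0 0 0.72 0; 0 0 0 0.84 0; 0 0 0 0.96 0; 0 0 0 1.08 0; 0 0 0 1.2 0; 0 0 0 1.32 0; 0 0 0 1.44 0")

```text
time_s: 9.82
eef_pos: [0.4261, 0.0608, 0.1299]
eef_rot: [[-0.995, 0.1, 0.003], [0.1, 0.995, -0.0], [-0.003, -0.0, -1.0]]
wrist_force: [-0.0, -0.1, -0.2]
gripper_width: 0.001
```

play_rows(steps="0 0 -20 0.12 0; 0 0 -40 0.131 0; 0 0 -60 0.131 0; 0 0 -73 0.131 0; 0 0 -78 0.131 0; 0 0 -78 0.131 0; 0 0 -78 0.131 0")

```text
time_s: 10.4
eef_pos: [0.4259, 0.0608, 0.0514]
eef_rot: [[-1.0, -0.025, 0.002], [-0.025, 1.0, -0.0], [-0.002, -0.0, -1.0]]
wrist_force: [1.1, -0.1, 0.3]
gripper_width: 0.002
```

Run:
```python
from h import *
s=get_state(); print(s["eef_pos"],s["eef_rot"][:,1],s["wrist_force"],s["gripper_width"],s["time_s"])
p,d=camera("scene"); T=np.array(s["eef_pos"])
p=p[:,:,::-1].copy()
W=cloud("scene",d); q=W[np.isfinite(W[...,0])]-T
q=q[(abs(q[:,0])<.08)&(abs(q[:,1])<.1)&(q[:,2]>-.03)]
for a in np.arange(-.03,.2,.01):
    k=q[(q[:,2]>=a)&(q[:,2]<a+.01)&(q[:,2]+T[2]>.02)]
    if len(k)>3: print(round(a,3),len(k),"x",np.percentile(k[:,0],[1,99]).round(3),"y",np.percentile(k[:,1],[1,99]).round(3))
c=cv2.resize(p[130:280,250:450],None,fx=4,fy=4,interpolation=cv2.INTER_CUBIC)
u=(proj("scene",[T])[0]-[250,130]+.5)*4; cv2.circle(c,tuple(int(v) for v in u),3,(0,0,255),-1)
cv2.imwrite("pics/s7.png",c)
```

```text
[0.4258873  0.06082842 0.05139655] [-2.52200987e-02  9.99681888e-01 -2.64652837e-04] [ 1.07414399 -0.13291416  0.27945553] 0.0023060554971735155 10.4
-0.03 12 x [-0.034 -0.009] y [-0.089 -0.05 ]
-0.02 107 x [-0.045  0.005] y [-0.099  0.098]
-0.01 98 x [-0.05  -0.008] y [-0.097 -0.057]
0.0 35 x [-0.048  0.049] y [-0.098 -0.014]
0.01 7 x [0.075 0.079] y [-0.01   0.005]
0.02 7 x [0.003 0.079] y [-0.009  0.006]
0.03 29 x [-0.007  0.011] y [-0.011  0.013]
0.04 31 x [-0.008  0.011] y [-0.012  0.014]
0.05 34 x [-0.004  0.01 ] y [-0.014  0.014]
0.06 24 x [0.004 0.012] y [-0.02   0.014]
0.07 83 x [-0.011  0.013] y [-0.033  0.033]
0.08 75 x [-0.016  0.014] y [-0.04   0.041]
0.09 97 x [-0.004  0.017] y [-0.05   0.049]
0.1 97 x [-0.001  0.017] y [-0.056  0.056]
0.11 174 x [-0.014  0.018] y [-0.059  0.061]
0.12 133 x [-0.008  0.019] y [-0.049  0.058]
0.13 78 x [-0.009  0.018] y [-0.036  0.042]
0.14 39 x [-0.009  0.01 ] y [0.021 0.04 ]
0.15 73 x [-0.013  0.035] y [-0.018  0.038]
0.16 119 x [-0.019  0.036] y [-0.02   0.038]
0.17 117 x [-0.015  0.037] y [-0.024  0.038]
0.18 135 x [-0.018  0.037] y [-0.018  0.038]
0.19 199 x [-0.026  0.036] y [-0.026  0.036]
```

View pics/s7.png

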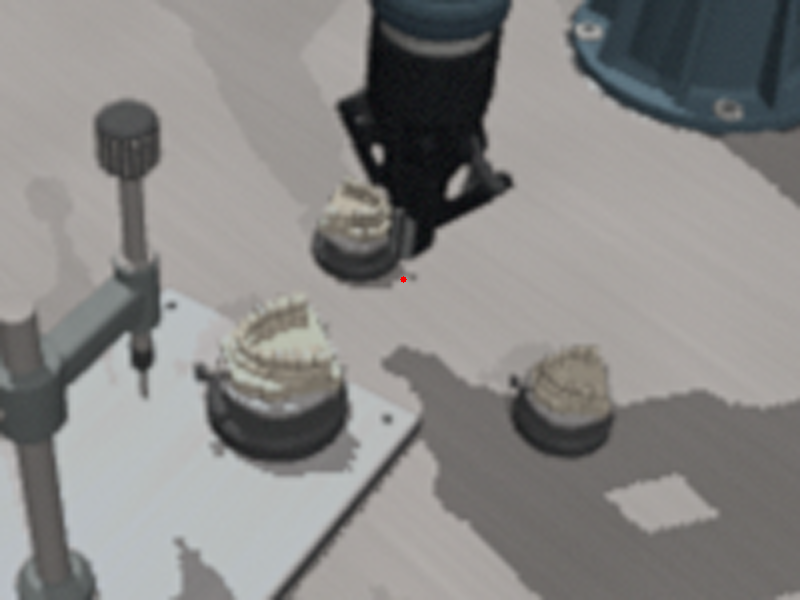

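play_rows(steps="0 0 -15 0 0; 0 0 -30 0 0; 0 0 -40 0 0; 0 0 -47 0 0; 0 0 -47 0 0; 0 0 -47 0 0")

```text
time_s: 10.95
eef_pos: [0.4251, 0.0609, 0.0036]
eef_rot: [[-1.0, -0.025, -0.0], [-0.025, 1.0, 0.0], [0.0, 0.0, -1.0]]
wrist_force: [-0.7, -0.7, -0.0]
gripper_width: 0.002
```

```bash
cat > look.py <<'E'
from h import *
import sys
s=get_state(); print(s["eef_pos"],s["wrist_force"],s["time_s"])
p,d=camera("scene"); T=np.array(s["eef_pos"]); np.save("pics/dl.npy",d)
p=p[:,:,::-1].copy()
c=cv2.resize(p[130:280,250:450],None,fx=4,fy=4,interpolation=cv2.INTER_CUBIC)
for dz in(0,.022):
    u=(proj("scene",[T+[0,0,dz]])[0]-[250,130]+.5)*4; cv2.circle(c,tuple(int(v) for v in u),3,(0,0,255),-1)
cv2.imwrite(sys.argv[1],c)
W=cloud("scene",d); q=W[np.isfinite(W[...,0])]
q=q[(abs(q[:,0]-T[0])<.03)&(abs(q[:,1]-T[1])<.03)]
for a in np.arange(-.002,.05,.004):
    k=q[(q[:,2]>=a)&(q[:,2]<a+.004)]
    if len(k): print(a.round(3),len(k),"x",(k[:,0]-T[0]).min().round(3),(k[:,0]-T[0]).max().round(3),"y",(k[:,1]-T[1]).min().round(3),(k[:,1]-T[1]).max().round(3))
E
python3 look.py pics/s8.png
```

```text
[0.42510687 0.0609255  0.0035779 ] [-0.68342902 -0.65031686 -0.03560249] 10.95
-0.002 96 x -0.03 0.03 y -0.029 0.03
0.002 228 x -0.03 0.03 y -0.03 0.029
0.006 2 x -0.012 0.005 y -0.001 0.019
0.026 1 x 0.003 0.003 y 0.006 0.006
0.03 4 x 0.007 0.01 y -0.005 0.006
0.034 9 x 0.003 0.01 y -0.011 0.012
0.038 12 x -0.006 0.01 y -0.011 0.013
0.042 12 x -0.008 0.01 y -0.011 0.014
0.046 11 x -0.003 0.009 y -0.011 0.015
```

View pics/s8.png

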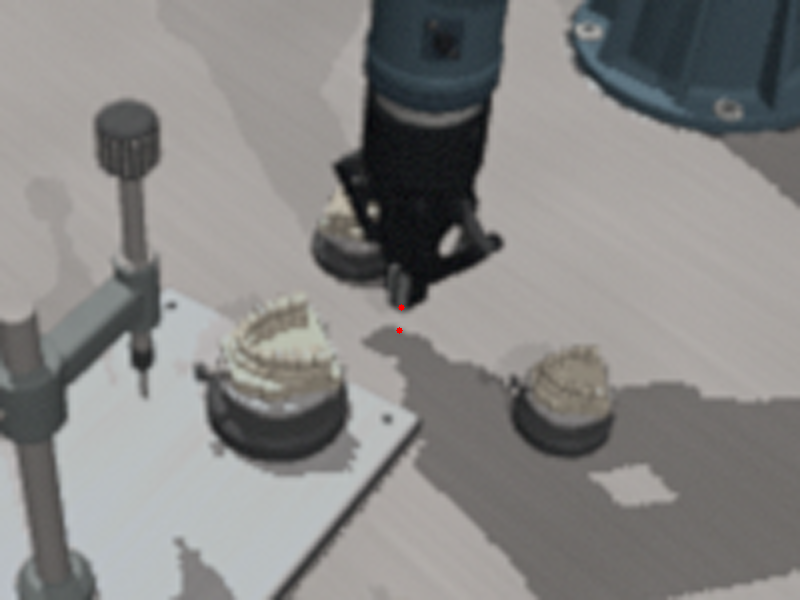

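play_rows(steps="0 0 -4 0 0; 0 0 -8 0 0; 15 0 -8 0 0; 30 0 -8 0 0; 42 0 -8 0 0; 50 0 -8 0 0; 54 0 -8 0 0; 56 0 -8 0 0; 58 0 -8 0 0; 60 0 -8 0 0; 62 0 -8 0 0; 64 0 -8 0 0")

```text
time_s: 12.0
eef_pos: [0.488, 0.0611, -0.0049]
eef_rot: [[-1.0, -0.025, -0.002], [-0.025, 1.0, 0.0], [0.002, 0.0, -1.0]]
wrist_force: [-4.4, -0.3, 1.8]
gripper_width: -0.0
```

```bash
python3 look.py pics/s9.png
```

```text
[ 0.48800691  0.06105212 -0.00487101] [-4.35417412 -0.34327065  1.75930365] 12.0
-0.002 25 x -0.029 -0.01 y -0.003 0.028
0.002 51 x -0.03 -0.006 y -0.005 0.029
0.014 11 x 0.001 0.011 y 0.017 0.029
0.018 1 x 0.005 0.005 y 0.021 0.021
0.026 2 x -0.006 -0.003 y 0.012 0.012
0.03 1 x -0.003 -0.003 y 0.011 0.011
0.034 7 x -0.008 0.02 y 0.009 0.027
0.038 9 x -0.005 0.006 y 0.008 0.014
0.042 5 x -0.001 0.008 y 0.006 0.014
0.046 9 x -0.001 0.01 y 0.005 0.013
```

View pics/s9.png

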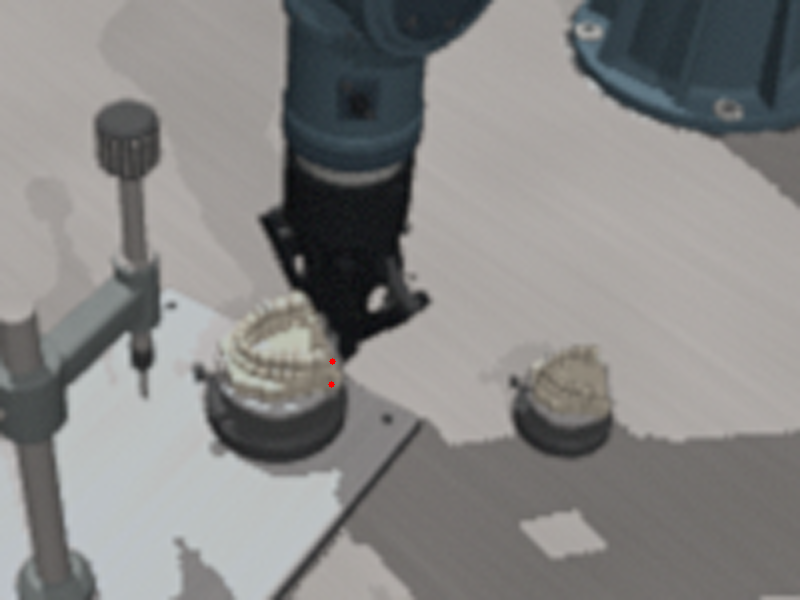

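play_rows(steps="3 0 0 0 0; 7 0 0 0 0; 11 0 0 0 0; 15 0 0 0 0; 19 0.5 0 0 0; 23 0.5 0 0 0; 27 0.5 0 0 0; 31 1 0 0 0; 35 1 0 0 0; 38 1 0 0 0; 40 1 0 0 0; 40 1 0 0 0")

```text
time_s: 13.05
eef_pos: [0.5297, 0.0619, -0.0046]
eef_rot: [[-1.0, -0.025, 0.001], [-0.025, 1.0, -0.0], [-0.001, -0.0, -1.0]]
wrist_force: [0.7, -1.4, -0.1]
gripper_width: 0.002
```

```bash
python3 look.py pics/s10.png | head -1
python3 - <<'E'
from h import *
p,d=camera("top"); cv2.imwrite("pics/t10.png",cv2.resize(p[130:280,260:420,::-1],None,fx=4,fy=4,interpolation=cv2.INTER_CUBIC))
E
```

```text
[ 0.52965503  0.06187706 -0.00455177] [ 0.68850716 -1.4099814  -0.10869592] 13.05
```

View pics/s10.png

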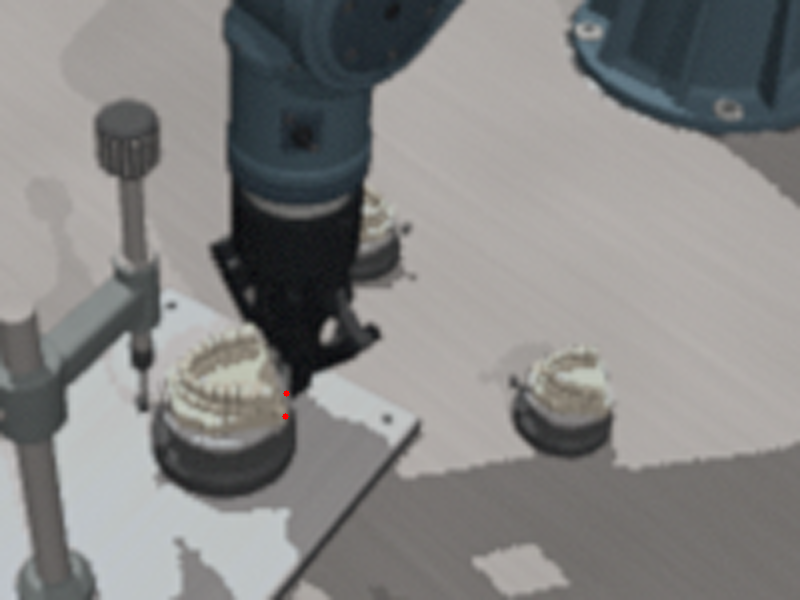

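View pics/t10.png

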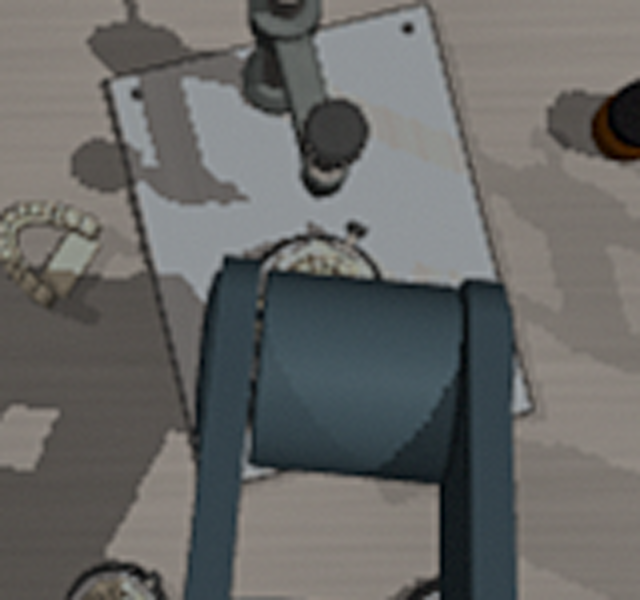

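```bash
cat > tab.py <<'E'
from h import *
def rimfit(n,img,c0,show=None):
    # search centre so that projected base silhouette (dark) matches: maximise edge along lower visible rim
    g=cv2.cvtColor(img,cv2.COLOR_BGR2GRAY).astype(np.float32); g=cv2.GaussianBlur(g,(0,0),.8)
    best=None
    K,R,t=cal(n); cam=-R.T@t
    for dx in np.arange(-.012,.0121,.001):
        for dy in np.arange(-.012,.0121,.001):
            c=np.array([c0[0]+dx,c0[1]+dy])
            a0=np.arctan2(cam[1]-c[1],cam[0]-c[0]); a=a0+np.linspace(-1.3,1.3,60)
            f=lambda r:cv2.remap(g,*[m.astype(np.float32).reshape(1,-1) for m in proj(n,np.c_[c[0]+r*np.cos(a),c[1]+r*np.sin(a),np.full(60,.014)]).T],cv2.INTER_LINEAR)[0]
            sc=(np.clip(f(.0475)-f(.0425),-5,60)).mean()
            if best is None or sc>best[0]: best=(sc,c)
    return best
E
python3 - <<'E'
from tab import *
i0=cv2.imread("pics/scene0.png"); print("start",rimfit("scene",i0,(.542,.0615)))
t0=cv2.imread("pics/top0.png"); 
p,d=camera("scene"); im=p[:,:,::-1].copy(); cv2.imwrite("pics/scene11.png",im)
print("now",rimfit("scene",im,(.5857,.0625)))
print([ (onplane("scene",[r["location"][::-1]],.068)[0].round(4),round(r["confidence"],2)) for r in place_of("palate","scene")[:3]])
print("palate at start",onplane("scene",[[319.6,215.2]],.068)[0].round(4))
E
```

```text
start (np.float32(51.5561), array([0.54  , 0.0635]))
now (np.float32(54.628197), array([0.5827, 0.0625]))
[(array([0.5831, 0.0605, 0.068 ]), 0.86), (array([0.4347, 0.1941, 0.068 ]), 0.75), (array([4.043e-01, 3.000e-04, 6.800e-02]), 0.7)]
palate at start [0.5356 0.0613 0.068 ]
```

play_rows(steps="3 0 0 0 0; 7 0 0 0 0; 11 0.5 0 0 0; 15 0.5 0 0 0; 19 1 0 0 0; 23 1 0 0 0; 27 1.5 0 0 0; 31 1.5 0 0 0; 34 2 0 0 0; 37 2 0 0 0; 39 2 0 0 0; 40 2 0 0 0")

```text
time_s: 14.25
eef_pos: [0.5693, 0.0639, -0.0047]
eef_rot: [[-1.0, -0.025, 0.0], [-0.025, 1.0, -0.0], [-0.0, -0.0, -1.0]]
wrist_force: [-3.0, -0.1, 1.2]
gripper_width: 0.003
```

```bash
python3 look.py pics/s12.png | head -1
python3 - <<'E'
from tab import *
p,d=camera("scene"); im=p[:,:,::-1].copy()
print("now",rimfit("scene",im,(.622,.0635)))
print([ (onplane("scene",[r["location"][::-1]],.068)[0].round(4),round(r["confidence"],2)) for r in place_of("palate","scene")[:3]])
E
```

```text
[ 0.56929809  0.06391771 -0.0047305 ] [-3.01023399 -0.06632665  1.1800476 ] 14.25
now (np.float32(55.90613), array([0.622 , 0.0625]))
[(array([ 0.4066, -0.0043,  0.068 ]), 0.94), (array([0.6187, 0.0634, 0.068 ]), 0.85), (array([0.4219, 0.1955, 0.068 ]), 0.84)]
```

View pics/s12.png

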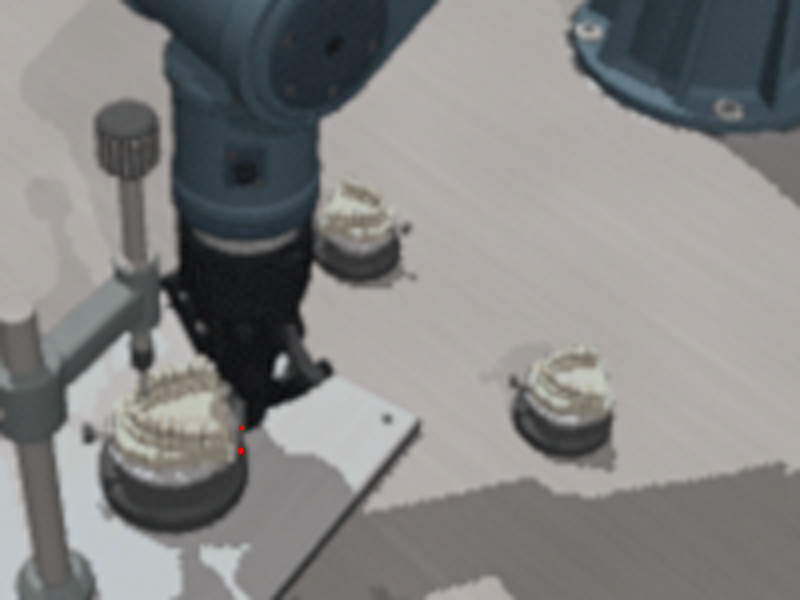

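play_rows(steps="2 0 0 0 0; 4 0 0 0 0; 6 0 0 0 0; 8 0.5 0 0 0; 10 0.5 0 0 0; 11 1 0 0 0; 12 1 0 0 0; 12 1 0 0 0; 12 1 0 0 0")

```text
time_s: 15.15
eef_pos: [0.5812, 0.0649, -0.0046]
eef_rot: [[-1.0, -0.025, 0.001], [-0.025, 1.0, 0.0], [-0.001, -0.0, -1.0]]
wrist_force: [-1.9, 0.1, -0.2]
gripper_width: -0.003
```

```bash
python3 look.py pics/s13.png | head -1
python3 - <<'E'
from tab import *
p,d=camera("scene"); im=p[:,:,::-1].copy(); cv2.imwrite("pics/scene13.png",im)
print("now",rimfit("scene",im,(.635,.0635)))
print([ (onplane("scene",[r["location"][::-1]],.068)[0].round(4),round(r["confidence"],2)) for r in place_of("palate","scene")[:3]])
print([ (r["location"],round(r["confidence"],2)) for r in place_of("spindle","scene")[:3]])
E
```

```text
[ 0.58122252  0.0649434  -0.00464555] [-1.92395155  0.13102918 -0.24454061] 15.15
now (np.float32(56.2967), array([0.634 , 0.0625]))
[(array([0.4254, 0.1984, 0.068 ]), 0.9), (array([ 4.087e-01, -2.000e-04,  6.800e-02]), 0.88), (array([0.631 , 0.0646, 0.068 ]), 0.81)]
[([228.7, 287.1], 0.96)]
```

View pics/s13.png

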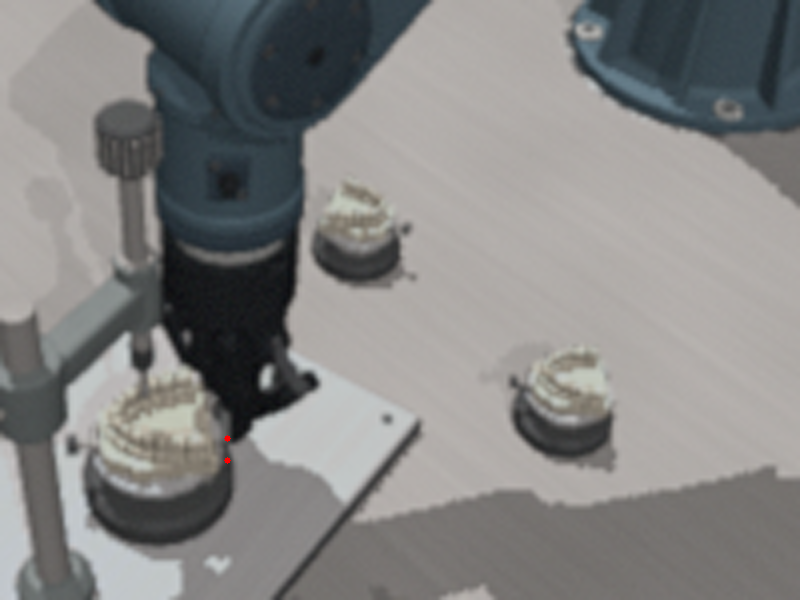

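play_rows(steps="1 0 0 0 0; 2 0 0 0 0; 3 0 0 0 0; 3 0 0 0 0; 3 0 0 0 0")

```text
time_s: 15.77
eef_pos: [0.5841, 0.0649, -0.0046]
eef_rot: [[-1.0, -0.025, 0.0], [-0.025, 1.0, -0.0], [-0.0, -0.0, -1.0]]
wrist_force: [-2.5, -0.4, 1.0]
gripper_width: -0.002
```

play_rows(steps="-2 0 0 0 0; -8 0 0 0 0; -20 0 0 0 0; -40 0 0 0 0; -70 0 5 0 0; -105 0 30 0 0; -140 0 65 0 0; -160 0 100 0 0; -160 0 135 0 0; -160 0 170 0 0; -160 0 200 0 0; -160 0 230 0 0")

```text
time_s: 16.77
eef_pos: [0.4239, 0.065, 0.2277]
eef_rot: [[-1.0, -0.025, 0.003], [-0.025, 1.0, -0.0], [-0.003, -0.0, -1.0]]
wrist_force: [0.3, 0.0, -0.3]
gripper_width: -0.001
```

Run:
```python
from tab import *
s=get_state(); print(s["eef_pos"],s["wrist_force"],s["time_s"])
p,d=camera("scene"); im=p[:,:,::-1].copy(); cv2.imwrite("pics/scene14.png",im)
print("now",rimfit("scene",im,(.638,.0635)))
print([ (onplane("scene",[r["location"][::-1]],.068)[0].round(4),round(r["confidence"],2)) for r in place_of("palate","scene")[:3]])
W=cloud("scene",d); x,y,z=W[...,0],W[...,1],W[...,2]
q=W[(z>.268)&(z<.30)&(abs(x-.643)<.022)&(abs(y-.065)<.022)]; print(len(q),q[:,2].max(),circ(q[q[:,2]<.29][:,:2]))
p2,d2=camera("top"); i2=p2[:,:,::-1].copy(); cv2.imwrite("pics/top14.png",i2)
c=cv2.resize(i2[130:280,260:420],None,fx=4,fy=4,interpolation=cv2.INTER_CUBIC)
for (cc,z,r,col) in (((.6385,.0640),.028,.045,(0,255,0)),((.6385,.0640),.068,.003,(0,0,255)),((.6425,.0645),.298,.015,(255,0,0)),((.6425,.0645),.101,.003,(255,0,255))):
    a=np.linspace(0,2*np.pi,80); uv=proj("top",np.c_[cc[0]+r*np.cos(a),cc[1]+r*np.sin(a),np.full(80,z)])
    cv2.polylines(c,[((uv-[260,130]+.5)*4).astype(np.int32)],True,col,1)
cv2.imwrite("pics/t14.png",c)
c=cv2.resize(im[130:280,220:420],None,fx=4,fy=4,interpolation=cv2.INTER_CUBIC)
for (cc,z,r,col) in (((.6385,.0640),.014,.045,(0,255,0)),((.6385,.0640),.028,.045,(0,255,0)),((.6385,.0640),.068,.002,(0,0,255)),((.6425,.0645),.298,.015,(255,0,0)),((.6425,.0645),.101,.0025,(255,0,255))):
    a=np.linspace(0,2*np.pi,80); uv=proj("scene",np.c_[cc[0]+r*np.cos(a),cc[1]+r*np.sin(a),np.full(80,z)])
    cv2.polylines(c,[((uv-[220,130]+.5)*4).astype(np.int32)],True,col,1)
cv2.imwrite("pics/s14.png",c)
```

```text
[0.42386604 0.06496151 0.22770294] [ 0.32647235  0.00697628 -0.32030681] 16.7667
now (np.float32(55.4222), array([0.637 , 0.0635]))
[(array([0.4281, 0.1948, 0.068 ]), 0.8), (array([0.4096, 0.0065, 0.068 ]), 0.62)]
288 0.2992433274431631 (array([0.64215709, 0.0647772 ]), np.float64(0.014589881748478679))
```

View pics/t14.png

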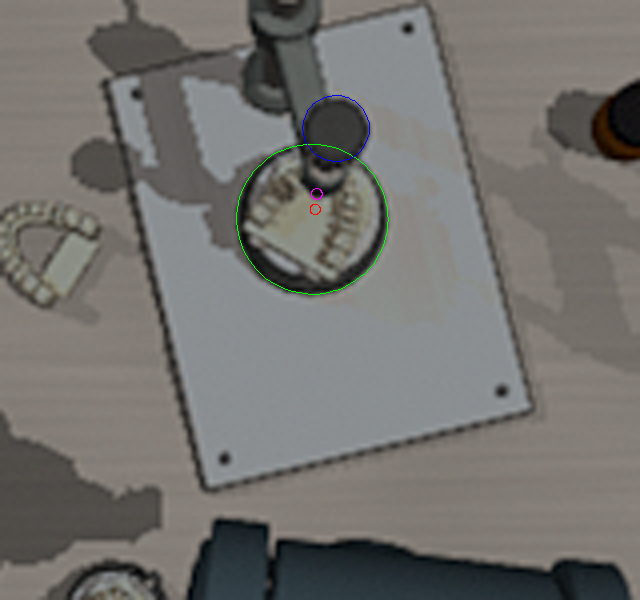

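View pics/s14.png

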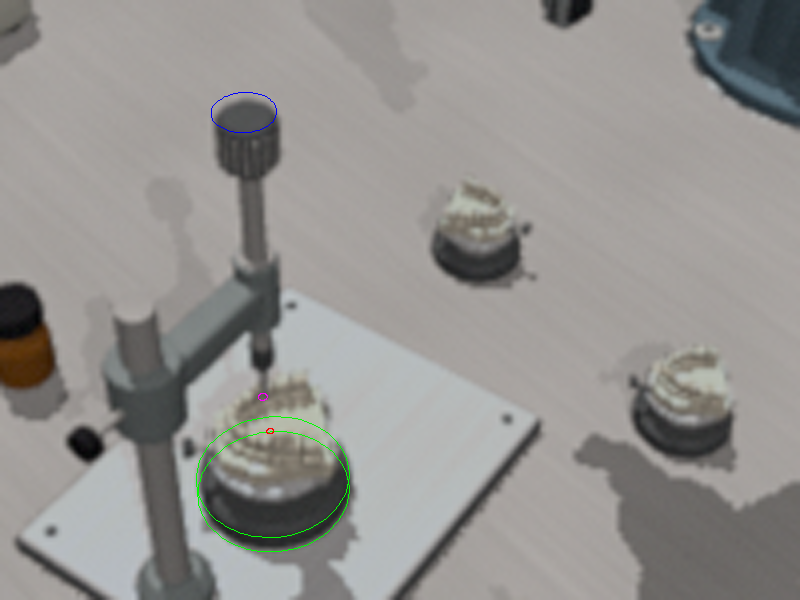

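play_rows(steps="0 0 30 0 0; 5 0 60 0 0; 25 0 85 0 0; 55 0 85 0 0; 90 0 85 0 0; 125 0 85 0 0; 160 0 85 0 0; 190 0 85 0 0; 210 0 85 0 0; 218 0 85 0 0; 219 0 85 0 0; 219 0 85 0 0")

```text
time_s: 17.92
eef_pos: [0.6421, 0.065, 0.3088]
eef_rot: [[-1.0, -0.025, -0.003], [-0.025, 1.0, 0.0], [0.003, 0.0, -1.0]]
wrist_force: [0.8, 0.5, -0.2]
gripper_width: 0.001
```

play_rows(steps="0 0 -10 0 0; 0 0 -18 0 0; 0 0 -24 0 0; 0 0 -27 0 0; 0 0 -27 0 0")

```text
time_s: 18.33
eef_pos: [0.6419, 0.065, 0.2821]
eef_rot: [[-1.0, -0.025, -0.002], [-0.025, 1.0, 0.0], [0.002, 0.0, -1.0]]
wrist_force: [0.1, -0.3, 0.6]
gripper_width: 0.002
```

Run:
```python
from h import *
s=get_state(); print(s["eef_pos"],s["wrist_force"],s["time_s"])
p,d=camera("scene"); im=p[:,:,::-1]
cv2.imwrite("pics/s15.png",cv2.resize(im[110:260,200:360],None,fx=4,fy=4,interpolation=cv2.INTER_CUBIC))
```

```text
[0.64194286 0.06503973 0.28205534] [ 0.09738418 -0.30138586  0.56306969] 18.3333
```

View pics/s15.png

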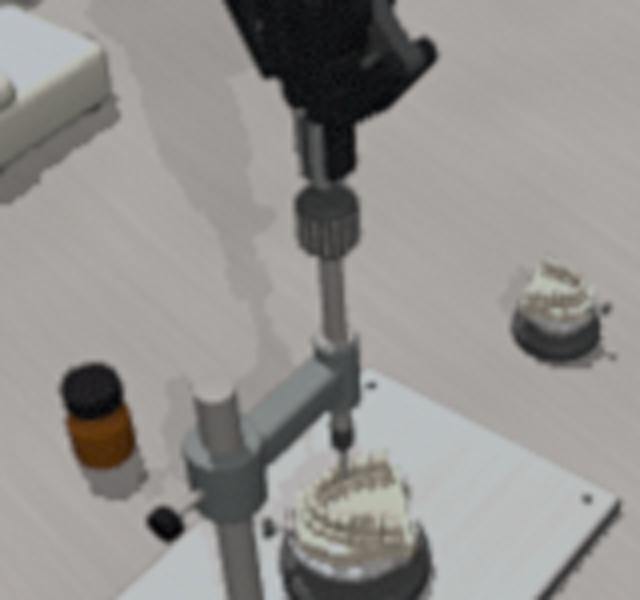

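play_rows(steps="0 0 -2 0 0; 0 0 -4 0 0; 0 0 -6 0 0; 0 0 -8 0 0; 0 0 -10 0 0; 0 0 -12 0 0")

```text
time_s: 18.88
eef_pos: [0.643, 0.0649, 0.2714]
eef_rot: [[-1.0, -0.025, 0.0], [-0.025, 1.0, -0.0], [-0.0, -0.0, -1.0]]
wrist_force: [-1.1, -0.9, 2.0]
gripper_width: 0.001
```

play_rows(steps="0 0 -2 0 0; 0 0 -4 0 0; 0 0 -6 0 0; 0 0 -8 0 0; 0 0 -10 0 0; 0 0 -12 0 0")

```text
time_s: 19.38
eef_pos: [0.643, 0.0649, 0.2592]
eef_rot: [[-1.0, -0.025, 0.0], [-0.025, 1.0, 0.0], [-0.0, -0.0, -1.0]]
wrist_force: [-1.2, -0.9, 3.1]
gripper_width: -0.002
```

Run:
```python
from h import *
s=get_state(); print(s["eef_pos"],s["wrist_force"],s["time_s"])
p,d=camera("scene"); im=p[:,:,::-1]
cv2.imwrite("pics/s16.png",cv2.resize(im[110:260,200:360],None,fx=4,fy=4,interpolation=cv2.INTER_CUBIC))
```

```text
[0.64297482 0.06494827 0.2592361 ] [-1.19630061 -0.9187591   3.07409055] 19.3833
```

View pics/s16.png

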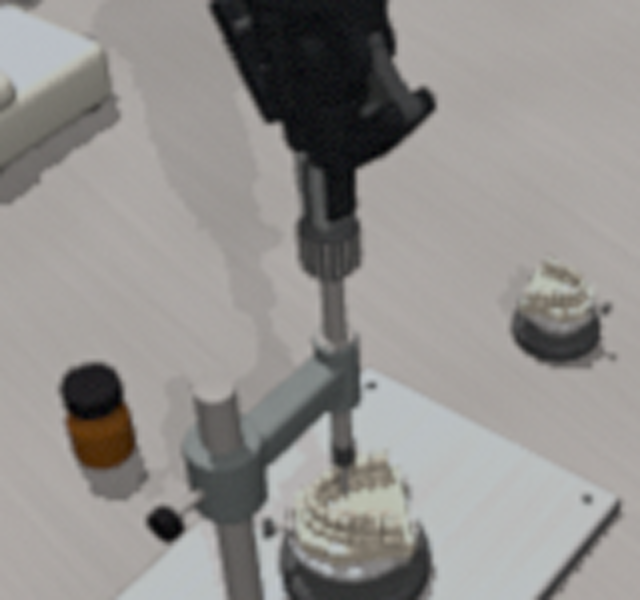

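play_rows(steps="0 0 -2 0 0; 0 0 -4 0 0; 0 0 -6 0 0; 0 0 -8 0 0; 0 0 -9 0 0; 0 0 -10 0 0")

```text
time_s: 19.93
eef_pos: [0.643, 0.0649, 0.2492]
eef_rot: [[-1.0, -0.025, 0.0], [-0.025, 1.0, -0.0], [-0.0, -0.0, -1.0]]
wrist_force: [-1.3, -1.0, 3.4]
gripper_width: -0.001
```

play_rows(steps="0 0 -0.5 0 0; 0 0 -1 0 0; 0 0 -1.5 0 0; 0 0 -2 0 0; 0 0 -2.5 0 0; 0 0 -2.5 0 0")

```text
time_s: 20.43
eef_pos: [0.643, 0.0649, 0.2467]
eef_rot: [[-1.0, -0.025, 0.0], [-0.025, 1.0, -0.0], [-0.0, -0.0, -1.0]]
wrist_force: [0.5, -0.2, 2.1]
gripper_width: -0.002
```

play_rows(steps="0 0 -0.5 0 0; 0 0 -1 0 0; 0 0 -1.5 0 0; 0 0 -1.5 0 0")

```text
time_s: 20.77
eef_pos: [0.643, 0.0649, 0.2452]
eef_rot: [[-1.0, -0.025, 0.0], [-0.025, 1.0, -0.0], [-0.0, -0.0, -1.0]]
wrist_force: [0.1, -0.3, 1.9]
gripper_width: -0.001
```

Run:
```python
from h import *
s=get_state(); print(s["eef_pos"],s["wrist_force"],s["time_s"])
p,d=camera("scene"); im=p[:,:,::-1]
cv2.imwrite("pics/s17.png",cv2.resize(im[180:270,240:340],None,fx=6,fy=6,interpolation=cv2.INTER_CUBIC))
W=cloud("scene",d); x,y,z=W[...,0],W[...,1],W[...,2]
```

```text
[0.64295316 0.06493243 0.24522149] [ 0.09611868 -0.33491794  1.85184877] 20.7667
```

View pics/s17.png

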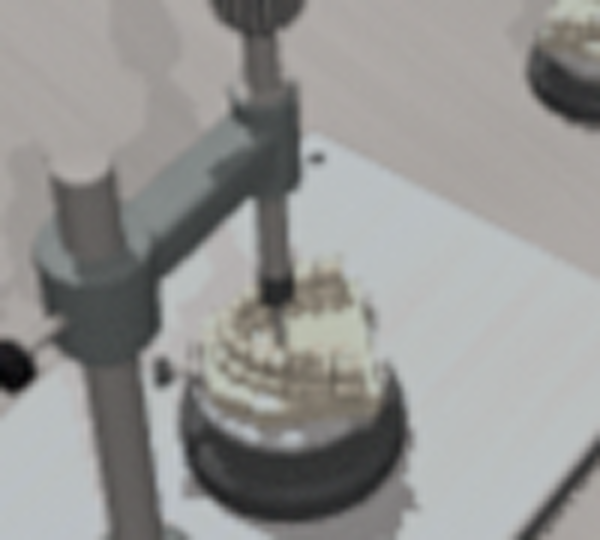

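play_rows(steps="0 0 -0.5 0 0; 0 0 -1 0 0; 0 0 -1 0 0")

```text
time_s: 21.07
eef_pos: [0.643, 0.0649, 0.2443]
eef_rot: [[-1.0, -0.025, 0.0], [-0.025, 1.0, -0.0], [-0.0, -0.0, -1.0]]
wrist_force: [1.1, -0.0, 2.2]
gripper_width: 0.004
```

play_rows(steps="0 0 -0.5 0 0; 0 0 -1 0 0; 0 0 -1 0 0")

```text
time_s: 21.32
eef_pos: [0.643, 0.0649, 0.2432]
eef_rot: [[-1.0, -0.025, 0.0], [-0.025, 1.0, -0.0], [-0.0, -0.0, -1.0]]
wrist_force: [0.4, -0.1, 2.5]
gripper_width: -0.004
```

play_rows(steps="0 0 -0.5 0 0; 0 0 -0.5 0 0")

```text
time_s: 21.48
eef_pos: [0.643, 0.0649, 0.2429]
eef_rot: [[-1.0, -0.025, 0.0], [-0.025, 1.0, -0.0], [-0.0, -0.0, -1.0]]
wrist_force: [0.6, 0.2, 3.8]
gripper_width: 0.001
```

play_rows(steps="0 0 -0.5 0 0; 0 0 -0.5 0 0")

```text
time_s: 21.65
eef_pos: [0.643, 0.0649, 0.2427]
eef_rot: [[-1.0, -0.025, 0.0], [-0.025, 1.0, -0.0], [-0.0, -0.0, -1.0]]
wrist_force: [-0.1, 0.3, 4.7]
gripper_width: -0.002
```

Run:
```python
from h import *
s=get_state(); print(s["eef_pos"],s["wrist_force"],s["time_s"])
p,d=camera("scene"); im=p[:,:,::-1]
cv2.imwrite("pics/s18.png",cv2.resize(im[215:255,265:315],None,fx=12,fy=12,interpolation=cv2.INTER_CUBIC))
```

```text
[0.6429754  0.06494429 0.24266696] [-0.13657674  0.32684834  4.66191915] 21.65
```

View pics/s18.png

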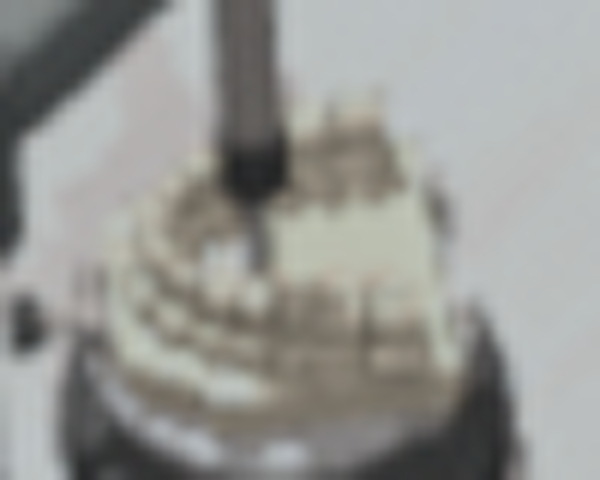

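play_rows(steps="0 0 -0.5 0 0; 0 0 -0.5 0 0")

```text
time_s: 21.87
eef_pos: [0.643, 0.0649, 0.2425]
eef_rot: [[-1.0, -0.025, 0.001], [-0.025, 1.0, -0.0], [-0.001, -0.0, -1.0]]
wrist_force: [-1.8, 0.5, 6.4]
gripper_width: 0.001
```

play_rows(steps="0 0 -0.5 0 0; 0 0 -0.5 0 0")

```text
time_s: 22.03
eef_pos: [0.643, 0.065, 0.2424]
eef_rot: [[-1.0, -0.025, 0.001], [-0.025, 1.0, -0.0], [-0.001, -0.0, -1.0]]
wrist_force: [-1.8, 0.3, 8.1]
gripper_width: 0.003
```

The force is climbing (2, 4, 5, 6, 8 N) while the height has stalled at 0.2424 m. That means the rod is resting on the palate, so I back straight off.

play_rows(steps="0 0 1 0 0; 0 0 3 0 0; 0 0 8 0 0; 0 0 20 0 0; 0 0 45 0 0; -20 0 70 0 0; -60 0 80 0 0; -100 0 80 0 0; -140 0 80 0 0; -170 0 80 0 0; -190 0 80 0 0; -190 0 80 0 0")

```text
time_s: 23.03
eef_pos: [0.4503, 0.0654, 0.3228]
eef_rot: [[-1.0, -0.026, 0.001], [-0.026, 1.0, -0.0], [-0.001, -0.0, -1.0]]
wrist_force: [0.7, -0.5, -0.5]
gripper_width: 0.002
```

Run:
```python
from tab import *
s=get_state(); print(s["eef_pos"],s["wrist_force"],s["time_s"])
p,d=camera("scene"); im=p[:,:,::-1].copy()
print("table",rimfit("scene",im,(.638,.0635)))
W=cloud("scene",d); x,y,z=W[...,0],W[...,1],W[...,2]
q=W[(z>.235)&(z<.30)&(abs(x-.643)<.022)&(abs(y-.065)<.022)]; print(len(q),"head top",np.percentile(q[:,2],[90,98,100]),circ(q[(q[:,2]<.257)][:,:2]))
W0=np.load("pics/Wscene.npy")
c=cv2.resize(im[215:255,265:315],None,fx=8,fy=8,interpolation=cv2.INTER_CUBIC)
p2,_=camera("top"); i2=p2[:,:,::-1]
c2=cv2.resize(i2[150:220,290:370],(400,350),interpolation=cv2.INTER_CUBIC)
o=np.zeros((350,800,3),np.uint8); o[:320,:400]=c; o[:,400:]=c2; cv2.imwrite("pics/f.png",o)
```

```text
[0.45025153 0.06537585 0.32283361] [ 0.70310419 -0.49704782 -0.46732236] 23.0333
table (np.float32(55.159683), array([0.637 , 0.0635]))
271 head top [0.26674629 0.2675688  0.26818033] (array([0.641835  , 0.06470274]), np.float64(0.014660671723796481))
```

View pics/f.png

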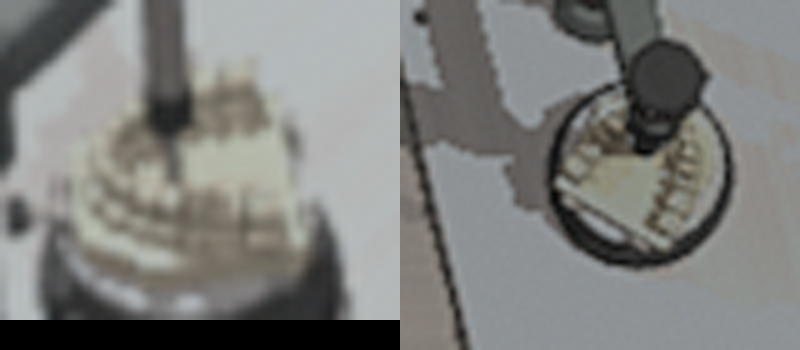

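Run:
```python
from h import *
camera("top")
for t in("lower_cast","jar","wax_knife"): print(t,[(np.round(r["location"],1).tolist(),round(r["confidence"],2)) for r in place_of(t,"top")[:2]])
s=get_state(); print(s["qd"].round(4),s["wrist_force"],s["time_s"])
print(close_job())
```

```text
lower_cast [([191.3, 268.3], 0.71), ([195.6, 220.9], 0.45)]
jar [([164.3, 413.0], 0.69)]
wax_knife [([195.8, 224.1], 0.73)]
[ 0.0015  0.0052  0.0053 -0.0002  0.0011 -0.0004] [-0.23215092  0.5431349  -0.13296155] 23.3333
the job is handed in; nothing more can be done
None
```

The job is handed in at 23.3 s of the 58 s allowed; no verdict came back. By my last checks the rod rests on the palate, the table stands on the platform, and the arm has backed clear.

**What I did:**
- **Spindle up:** I gripped the head and raised the rod's tip to about 100 mm above the desk, clear of the teeth, and the brake held it there.
- **Table slid home:** The moves allow no lean, so I pushed upright with shut fingers low on the rim of the base. I moved the largest table about 95 mm in +x and stopped a few millimetres short to keep the wrist off the head.
- **Spindle down:** I pressed the head down in small steps. The force rose to 8 N while the height stalled, which I took as contact, and I lifted straight off.

**Last checks:**
- **Sideways position:** The scene camera puts the rod about 5 mm from the middle of the palate. The top view gave about 4 mm and the finger contact about 2.5 mm, so they disagree a little, but all are inside the 10 mm limit.
- **Height:** The head's top read 268 mm against 265 mm expected for contact. The scene camera read the column top and platform 2 to 3 mm too high as well, so this fits. I did not measure the gap under the rod after release.
- **Bystanders:** The spare cast and the jar moved by at most about 4 pixels (roughly 9 mm), which is within what the networks scatter. The wax knife looked untouched, but I had no starting position from the networks to compare it with.
- **Finger tips:** They appeared about 22 mm behind the stated TCP in the pictures. I worked from the measured tip position.

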